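# Check the dust filter of the glass bench against the light

### The arm

A 6-joint arm with a two-finger parallel gripper is mounted at the origin on the work surface. World frame = base frame: x ahead of the robot, y to its left, z up, the work surface at z = 0. Lengths are in m, angles in rad, forces in N, time in s.
With the tool pointing down it reaches from about 0.425 to 0.925 m from the base axis. Payload 12.5 kg.
Tool frame: the origin (TCP) lies midway between the tips of the shut fingers; the grasp point (between the pads) lies 19 mm behind it (env.pinch_z is the distance from the TCP to the grasp point, in m); y points along the fingers, z is the direction in which the jaws open and shut, and the axes are right-handed (so a half turn about y gives the same grasp; the last joint's range is limited). The gripper opens to 85 mm and grips with 20 to 120 N. Pads are 22 mm wide; open, the fingers measure 114 mm over their backs; the gripper's body (76 mm by 85 mm) begins 54 mm behind the grasp point. The pads swing forward as they close: fully open they stand 13 mm farther back than shut.
Start: joints at [-1.249, 0.491, 1.559, -0, 1.092, -0.106], TCP at [0.259, -0.569, 0.231] pointing down, gripper open.
Joint ranges: [-3.1, 3.1], [-0.84, 2.19], [0.05, 2.79], [-1.13, 4.28], [0.06, 2.93], [-2.69, 2.69]. Speed limits (rad/s): [2.22, 2.22, 2.79, 3.14, 3.14, 3.14].

### API

Orientations are given as a unit quaternion [x, y, z, w].
In Python, from workcell import env gives the robot as it stands.
- The arm moves only by the shell command python3 -m inch 'ROWS'. ROWS is a JSON object of lists of equal length, an entry for each row: "angular": the turn, a rotation vector about the tool's x, y, z in rad, a list of three; "offset": the shift along the tool's x, y, z in m, a list of three; "hand": the finger opening in m, from 0 to 0.0854. In form: {"angular": [[rx, ry, rz], ...], "offset": [[tx, ty, tz], ...], "hand": [hand, ...]}. A call has 1 to 12 rows; each row shifts and turns the pose as measured when the row begins, along the tool's axes as they then stand; what a row does not reach is not made up. A row lasts 1/8 s, in which the tool goes at most 62.5 mm and 10.7 degrees, less where a joint would pass 70% of its speed; a pose out of reach is approached as far as the arm can. A call with a gripper value outside its range is refused whole. The fingers move at their own pace and stop on an object; the grip force is fixed at half the most. Time passes only in rows, so rows that do not move let the fingers close. It gives the time, the measured TCP pose, the force and the opening at its end, in the units of the state.
- env.read_state(): the state, without advancing time (a new reading comes with each control period).
- env.read_camera(name): name is "scene" or "top"; returns (picture, depth): 400x640x3 uint8, red, green, blue; 400x640 float32, m along the optical axis (not along the pixel's ray), 0 where there is no reading.
- env.camera_info(name): a dict with "camera_matrix" (3x3 intrinsics, pixels), "pose" (4x4, takes a point from camera to world coordinates). Camera axes: x right, y down, z forward; pixel columns grow to the right and rows downward; lengths in m; the calibration is good to about 2 mm. A picture is of the moment at which its call begins. camera_info takes no time and is no camera call.
- env.sign_off(): hands the job in, once; it reports no verdict.
The state is a dict: "time": time; "q": joint angles; "qd": joint speeds; "joint_torque": joint torques, N m; "position": TCP position; "ee_rot": TCP orientation; "force": force on the tool from outside, world axes, zero at the start; "torque": the same for the moment, N m; "finger_gap": opening from 0.0 (shut) to 1.0 (fully open).
Only numpy, scipy, OpenCV 4.12 (cv2) and the standard library are available. Lean on these libraries where they do the work, as an engineer would, in place of code of your own. Each camera call takes 0.05 s, during which the arm holds its last target. There are 200 camera calls.

### The job

Lift the hinged flap of the grey filter box right up so that it stands open by itself, draw the filter plate (the one with the single pull tab in the middle of its upper edge) straight up out of its slot, and present it to the inspection light: hold it upright and parallel to the lit face, centred before it and about 8 cm away. The program finishes while still holding the plate there, still and in the air; leave the flap open, leave the blanking plate in its slot and do not knock the other things about.

Things in the scene. Friction and masses are not known exactly. Their poses are not given: they have to be found in the camera images.
- housing: grey sheet-metal filter box, fixed, 130 (x) x 188 (y) x 95 mm high, walls 4, inner floor at 5 mm; round duct (radius 41) sticks out 50 mm at +y. Origin: centre of underside; x from louvred front to hinge side, z up. Two plate slots along x at y = -42 and +42 mm: 55 mm high channels at |x| above 45 mm, open between. Filter in either slot, blanking plate in the other
- flap (a joint): grey flap covering the box, 130 x 188 x 6 mm, 0.25 kg. Hinge axis along the box's y through its x = +65, z = 95 mm (far upper edge). 0 rad = shut, grows as the front edge rises, stop at 1.9; hinge friction 0.4 N m, stays where left. May start slightly ajar. At 1.57 (upright) or beyond the mouth is free
- flap_bar (a point): middle of the flap's round steel handle bar: 10 mm thick, along the box's y, 90 mm between its two posts, its axis 38 mm above the flap's upper face and 110 mm from the hinge axis (44 mm above the hinge axis when shut), 20 mm back from the front edge. A grip across it lets it turn like a pin
- filter: filter plate: aluminium frame, pleated cream paper, 110 (x) x 10 (y) x 65 mm high, plus one pull tab 36 (x) x 10 (y) x 18 mm high in the middle of its upper edge; 83 mm in all, about 0.22 kg. Origin: centre of lower edge; y normal to its broad faces, z up to the tab. Stands loose in its slot on the inner floor, hidden under the flap (tab top 88 mm above the bench)
- filter_mid (a point): middle of the filter plate's pleated face, 32.5 mm above its lower edge
- blank: blanking plate in the other slot: bare aluminium sheet 110 x 4 x 65 mm high, with no middle tab, but an end post 10 x 10 x 74 mm at either end. Origin: centre of its lower edge. Stays where it is
- lamp: inspection light fixed to the bench: an upright aluminium panel 150 (x) x 24 (y) x 120 mm high, from 70 to 190 mm above the bench, on a post and a foot plate 150 x 110 x 12 mm. Origin: on the bench under the lit face; x along the panel, y straight out of the lit white face, z up
- lamp_face (a point): centre of the white lit face, 130 mm above the bench; its y axis points straight out of the face, to where the plate is held
- vase: green glass vase, 68 mm across, 105 mm high, origin at its foot; a bystander
- frit_bowl: steel bowl, 84 mm across, 45 mm high, origin at its foot; a bystander
- jar: amber jar, 68 mm across, 90 mm high, origin at its foot; a bystander
- tin: pale plain metal tin, 72 mm across, 80 mm high, origin at its foot; a bystander
- jacks: dark steel glassmaker's jacks lying flat, 225 x 56 x 12 mm; a bystander
Things that resemble listed ones, but are neither listed nor needed, are in the scene too. What is shaped like the lamp but brown is not meant.

How it is judged:
On the way, in this order (a step that is already met when the one before it is completed fails the run):
1. the flap stands up (over 1.4 rad) with the plates still in their slots (value of joint flap above 1.4 rad and z of filter in the frame of housing below 0.02 m), for 0.2 s.
2. the fingers hold the filter plate with its lower edge above the rim of the box (z of filter in the frame of housing above 0.095 m and contact force between filter and the fingers above 1 N), for 0.2 s.
At the end, for the whole second after the job is handed in: fingers hold the plate in the air: its middle 50-110 mm out from the lit face, within 30 mm sideways and in height of its centre, upright and parallel within 0.2 rad, still (0.03 m/s), lower edge over 50 mm up, touching neither lamp nor box; flap over 1.3 rad, blanking plate in its slot (contact force between filter and the fingers above 1 N and contact force between filter and lamp below 0.05 N and contact force between filter and housing below 0.05 N and height (world z) of filter above 0.05 m and x of filter_mid in the frame of lamp_face between -0.03 and 0.03 m and y of filter_mid in the frame of lamp_face between 0.05 and 0.11 m and z of filter_mid in the frame of lamp_face between -0.03 and 0.03 m and angle between filter's own z axis and vertical below 0.2 rad and angle between the y axis of filter and the y axis of lamp, either way round below 0.2 rad and linear speed of filter below 0.03 m/s and value of joint flap above 1.3 rad and z of blank in the frame of housing below 0.02 m); the arm keeps its last pose, push and grip.
It fails at once if the blanking plate is pulled up out of its slot (over 30 mm) (z of blank in the frame of housing above 0.035 m).
It fails at once if a bystander (vase, bowl, jar, tin, jacks) is pushed more than 40 mm or the vase, jar or tin is tipped over (distance of any of vase, frit_bowl, jar, tin, jacks from where it was at the start of the episode above 0.04 m or angle between any of vase, jar, tin's own z axis and vertical above 0.6 rad).
It also fails if it takes over 61 s, if anything falls off the work surface, if the arm or the gripper's body presses on something with over 40 N, if the wrist force passes 120 N, or if a joint passes its speed limit or range.

## Working session

There is one attempt and no reset: what is moved stays moved. The work goes in short steps, Python scripts to look and compute and a shell command to move; the robot and the scene stay as the last step left them, time stands still between calls to the robot, and variables do not carry over. Pictures are saved under pics/ and viewed, about 8 in all and at most 12, crops included, and the job is handed in when it is done.

```bash
mkdir -p pics; ls; python3 - <<'E'
from workcell import env
import cv2,numpy as np
np.set_printoptions(precision=4,suppress=True)
for n in("scene","top"):
    p,d=env.read_camera(n); cv2.imwrite(f"pics/{n}0.png",p[...,::-1]); np.savez(f"{n}0.npz",p=p,d=d)
    i=env.camera_info(n); print(n,i["camera_matrix"],i["pose"],(d>0).mean())
print(env.read_state(),env.pinch_z)
E
```

```text
pics
scene [[439.4625   0.     317.914 ]
 [  0.     439.4625 188.963 ]
 [  0.       0.       1.    ]] [[ 0.6471  0.6076 -0.4604  1.034 ]
 [ 0.7622 -0.527   0.3759 -0.5158]
 [-0.0142 -0.5942 -0.8042  1.1125]
 [ 0.      0.      0.      1.    ]] 0.9958828125
top [[519.7609   0.     327.9927]
 [  0.     519.7609 198.2547]
 [  0.       0.       1.    ]] [[-0.0159 -0.997   0.0763  0.3489]
 [-0.9999  0.0159 -0.0004 -0.0463]
 [-0.0008 -0.0763 -0.9971  1.4823]
 [ 0.      0.      0.      1.    ]] 0.99594921875
{'time': 0.1, 'q': array([-1.2486,  0.4915,  1.5594, -0.    ,  1.0917, -0.1056]), 'qd': array([ 0.0008, -0.001 ,  0.0004,  0.0003, -0.0008,  0.0003]), 'joint_torque': array([  0.0027, -61.9446, -26.2026,  -0.0002,   0.0029,  -0.    ]), 'position': array([ 0.2592, -0.5685,  0.2308]), 'ee_rot': array([-0.1502,  0.6913, -0.6906,  0.15  ]), 'force': array([ 0.2606, -0.1099, -0.2068]), 'torque': array([-0.0093,  0.027 ,  0.0261]), 'finger_gap': 1.00535359090316} 0.0187
```

View pics/scene0.png

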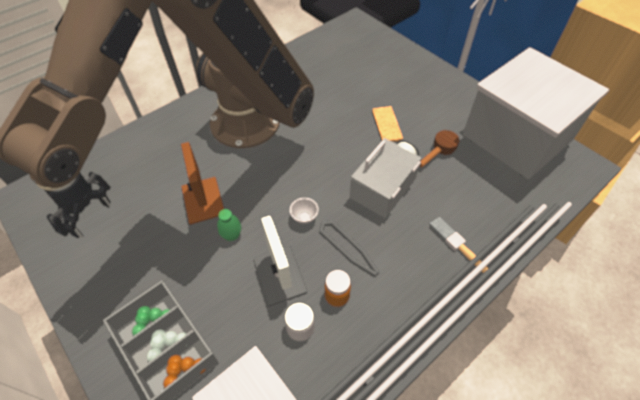

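View pics/top0.png

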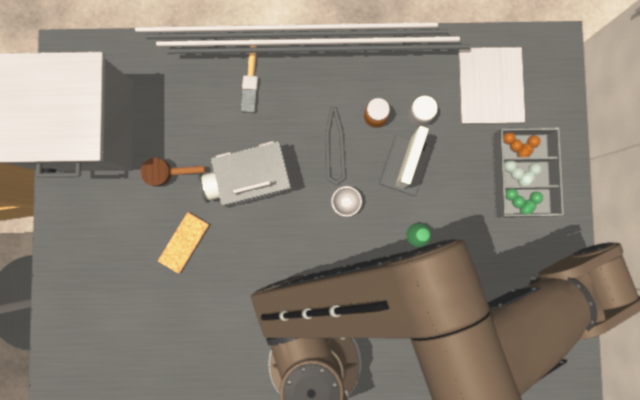

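The scene view shows the box at about (385,175), the lamp at (275,245), and a brown decoy at (197,185). In the top view the box is at (250,172) with its bar running from (233,190) to (270,184). The duct is at (208,187), the lamp panel at (413,157) and its foot at (398,165). Next I'll measure these from depth.

```bash
cat > h.py <<'E'
import numpy as np,cv2
from workcell import env
from scipy.spatial.transform import Rotation as R
np.set_printoptions(precision=4,suppress=True)
def cloud(n,d):
    i=env.camera_info(n);K=i["camera_matrix"];T=np.array(i["pose"])
    v,u=np.mgrid[:400,:640]
    c=np.stack([(u-K[0][2])/K[0][0]*d,(v-K[1][2])/K[1][1]*d,d],-1)
    return c@T[:3,:3].T+T[:3,3]
def rect(P,name):
    P=P.reshape(-1,3);r=cv2.minAreaRect((P[:,:2]*1000).astype(np.float32))
    print(name,len(P),"c,size,ang",np.round(r[0],1),np.round(r[1],1),round(r[2],1),"z",np.percentile(P[:,2],[2,50,98]))
E
python3 - <<'E'
from h import *
C={};I={}
for n in("scene","top"):
    z=np.load(f"{n}0.npz");C[n]=cloud(n,z["d"]);I[n]=z["p"]
def sel(n,u0,u1,v0,v1,z0,z1):
    P=C[n][v0:v1,u0:u1].reshape(-1,3);return P[(P[:,2]>z0)&(P[:,2]<z1)]
for n,b in(("top",(195,300,135,215)),("scene",(345,425,130,215))):
    rect(sel(n,*b,.085,.118),n+" flap"); P=sel(n,*b,.128,.16); rect(P,n+" bar"); print(P.mean(0) if len(P) else 0)
    P=sel(n,*b,.085,.118); A=np.c_[P[:,:2],np.ones(len(P))];k=np.linalg.lstsq(A,P[:,2],rcond=None)[0];print("plane",k)
for n,b in(("top",(380,440,115,200)),("scene",(250,310,205,305))):
    rect(sel(n,*b,.176,.21),n+" lamp top"); rect(sel(n,*b,.08,.17),n+" lamp mid"); rect(sel(n,*b,.006,.025),n+" foot")
for nm,b in dict(vase=(405,433,222,248),bowl=(328,365,184,218),jar=(362,393,95,128),tin=(410,440,93,124),jacks=(322,350,105,185),spoon=(138,206,155,190)).items():
    P=sel("top",*b,.006,.2);rect(P,nm)
# highres crops
a=cv2.resize(I["top"][125:220,190:440],None,fx=3,fy=3,interpolation=2)
b=cv2.resize(I["scene"][125:310,240:440],None,fx=1.6,fy=1.6,interpolation=2)
o=np.zeros((a.shape[0]+b.shape[0],750,3),np.uint8);o[:a.shape[0]]=a;o[a.shape[0]:,:b.shape[1]]=b
cv2.imwrite("pics/crop1.png",o[...,::-1])
E
```

```text
top flap 3389 c,size,ang [522.6 186.6] [136.5 237.8] 13.8 z [0.0895 0.1033 0.1105]
top bar 153 c,size,ang [484.5 151.2] [11.1 97.5] 13.2 z [0.1305 0.1473 0.1534]
[0.4842 0.15   0.1468]
plane [-0.0387 -0.0201  0.1266]
scene flap 2401 c,size,ang [522. 186.] [137.6 243.9] 12.9 z [0.0867 0.1043 0.1106]
scene bar 112 c,size,ang [483.9 150.1] [ 9.6 99. ] 14.1 z [0.1301 0.1483 0.1528]
[0.4852 0.148  0.1468]
plane [-0.0523 -0.0093  0.1327]
top lamp top 609 c,size,ang [ 554.3 -263.8] [ 25.6 150.3] 69.6 z [0.1787 0.1893 0.1948]
top lamp mid 297 c,size,ang [ 580.7 -262.7] [143.1 200.7] 89.8 z [0.0803 0.1206 0.1686]
top foot 1407 c,size,ang [ 577.2 -282. ] [170.7 243. ] 88.7 z [0.0063 0.0117 0.0187]
scene lamp top 586 c,size,ang [ 554.4 -264.8] [ 25.5 150.4] 70.2 z [0.1798 0.1904 0.1941]
scene lamp mid 322 c,size,ang [ 581.3 -285.9] [ 32.5 207.9] 80.0 z [0.0809 0.1324 0.1683]
scene foot 1735 c,size,ang [ 497.3 -229.8] [177.  308.3] 50.2 z [0.0068 0.0126 0.0206]
vase 470 c,size,ang [ 355.3 -298.9] [65.2 75.8] 2.9 z [0.0154 0.0698 0.1082]
bowl 640 c,size,ang [454.7 -99.5] [101.   93.6] 86.4 z [0.0065 0.0224 0.0484]
jar 585 c,size,ang [ 710.2 -193.1] [93.8 84.1] 1.6 z [0.0082 0.0872 0.0959]
tin 613 c,size,ang [ 709.8 -321.6] [87.6 87.6] 2.8 z [0.0204 0.0785 0.0851]
jacks 631 c,size,ang [616.5 -72.2] [ 69.2 229.8] 88.9 z [0.0062 0.0105 0.0171]
spoon 1084 c,size,ang [545.6 380.7] [201.9 101.5] 84.0 z [0.0188 0.0427 0.0862]
```

View pics/crop1.png

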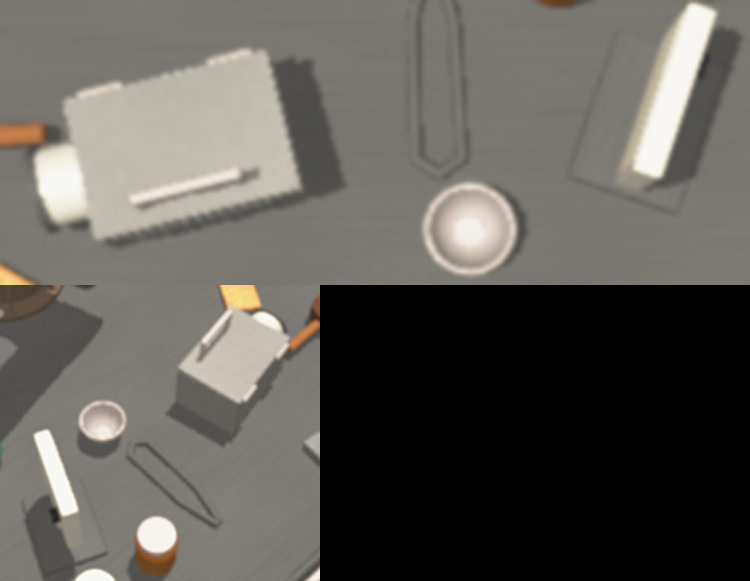

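The lamp's bright cream side faces +y (left in the top view) and its dark post is behind. The bar sits on the robot-facing side of the flap, and the white hinge knuckles are on the far side. I'll confirm which side is lit, then compute the first move.

```bash
cat >> h.py <<'E'
def axes(yaw):  # tool down, jaw (tool z) along horizontal yaw
    z=np.array([np.cos(yaw),np.sin(yaw),0]);y=np.array([0,0,-1.]);return np.c_[np.cross(y,z),y,z]
def delta(pos,yaw,s=None):
    s=s or env.read_state();R0=R.from_quat(s["ee_rot"]).as_matrix()
    best=min((axes(yaw+k*np.pi) for k in(0,1)),key=lambda M:R.from_matrix(R0.T@M).magnitude())
    rv=R.from_matrix(R0.T@best).as_rotvec();dw=np.array(pos)-s["position"]
    print("pos",s["position"],"F",s["force"],"gap",s["finger_gap"],"q",s["q"]);print("rotvec",rv,"off now",R0.T@dw,"off after turn",best.T@dw,"dworld",dw)
BX=np.radians(13.5);bx=np.array([np.cos(BX),np.sin(BX),0]);by=np.array([-np.sin(BX),np.cos(BX),0])
bar=np.array([.4845,.1505,.143]);LN=np.radians(69.9);ln=np.array([np.cos(LN),np.sin(LN),0])
lamp=np.array([.5543,-.2643,.130])+.012*ln
E
python3 - <<'E'
from h import *
z=np.load("top0.npz");P=cloud("top",z["d"]);q=z["p"];m=np.zeros((400,640),bool);m[120:195,385:440]=1
m&=(P[...,2]>.08)&(P[...,2]<.17);print("top side pix",m.sum(),q[m].mean(0),((P[m]-lamp)@ln).mean())
z=np.load("scene0.npz");P=cloud("scene",z["d"]);q=z["p"];m=np.zeros((400,640),bool);m[205:300,255:300]=1
m&=(P[...,2]>.08)&(P[...,2]<.17);print("scene side pix",m.sum(),q[m].mean(0),((P[m]-lamp)@ln).mean())
z=np.load("top0.npz");P=cloud("top",z["d"])[120:220,190:310].reshape(-1,3);P=P[(P[:,2]>.09)&(P[:,2]<.12)]
Q=(P-bar)@np.c_[bx,by,[0,0,1]];Q=Q[Q[:,1]<.092]
for k in(0,1):print("flap ext",np.percentile(Q[:,k],[.5,99.5]))
for lo in(0,.02,.04,.06,.08):
    s=Q[(Q[:,0]>lo)&(Q[:,0]<lo+.02)&(abs(Q[:,1])<.08)];print(lo,np.median(s[:,2])+.143)
g=bar+[0,0,-.019];delta([*g[:2],.33],BX);print(axes(BX))
E
```

```text
top side pix 238 [167.1092 159.5042 142.6597] -0.005241111713089253
scene side pix 309 [128.6926 123.7476 113.2362] -0.019909355406578916
flap ext [-0.0221  0.1115]
flap ext [-0.092   0.0911]
0 0.10551923932477747
0.02 0.10446777824262887
0.04 0.10328455714613105
0.06 0.10215317920735889
0.08 0.10106866776696344
pos [ 0.2592 -0.5685  0.2308] F [ 0.2606 -0.1099 -0.2068] gap 1.00535359090316 q [-1.2486  0.4915  1.5594 -0.      1.0917 -0.1056]
rotvec [ 0.0008 -1.3786 -0.0007] off now [-0.5033 -0.0986 -0.5608] off after turn [-0.6465 -0.0992  0.3869] dworld [0.2253 0.719  0.0992]
[[ 0.2334  0.      0.9724]
 [-0.9724  0.      0.2334]
 [ 0.     -1.      0.    ]]
```

```bash
sed -i 's/bar=np.array(\[.4845,.1505,.143\])/bar=np.array([.4845,.1505,.145])/' h.py
python3 -m inch '{"angular":[[0,0,0],[0,0,0],[0,0,0]],"offset":[[0,-0.035,0],[0,-0.035,0],[0,-0.03,0]],"hand":[0.0854,0.0854,0.0854]}'
cat >> h.py <<'E'
def twist(pos,yaw,n,s=None):
    s=s or env.read_state();R0=R.from_quat(s["ee_rot"]).as_matrix()
    M=min((axes(yaw+k*np.pi) for k in(0,1)),key=lambda M:R.from_matrix(R0.T@M).magnitude())
    w=R.from_matrix(R0.T@M).as_rotvec()/n;S=sum(R0@R.from_rotvec(w*k).as_matrix() for k in range(n))
    v=np.linalg.solve(S,np.array(pos)-s["position"]);print("n",n,"ang",w,"off",v,"|v|",np.linalg.norm(v))
E
python3 -c "
from h import *
twist([*bar[:2],.33],BX,16)"
```

```text
time: 0.48
position: [0.259, -0.5677, 0.3298]
ee_rot: [-0.15, 0.694, -0.688, 0.15]
force: [0.3, 0.2, -0.3]
finger_gap: 0.998
n 16 ang [ 0.0004 -0.0862 -0.0004] off [-0.05    0.0001 -0.0098] |v| 0.0509782337904728
```

```bash

python3 -m inch '{"angular":[[0,-0.086,0],[0,-0.086,0],[0,-0.086,0],[0,-0.086,0],[0,-0.086,0],[0,-0.086,0],[0,-0.086,0],[0,-0.086,0],[0,-0.086,0],[0,-0.086,0],[0,-0.086,0],[0,-0.086,0]],"offset":[[-0.05,0,-0.01],[-0.05,0,-0.01],[-0.05,0,-0.01],[-0.05,0,-0.01],[-0.05,0,-0.01],[-0.05,0,-0.01],[-0.05,0,-0.01],[-0.05,0,-0.01],[-0.05,0,-0.01],[-0.05,0,-0.01],[-0.05,0,-0.01],[-0.05,0,-0.01]],"hand":[0.08,0.06,0.05,0.05,0.05,0.05,0.05,0.05,0.05,0.05,0.05,0.05]}'
python3 -c "
from h import *
twist([*bar[:2],.33],BX,6)"
```

```text
time: 1.98
position: [0.5246, -0.031, 0.3309]
ee_rot: [-0.478, 0.524, -0.516, 0.479]
force: [-0.0, -0.1, 1.0]
finger_gap: 0.588
n 6 ang [ 0.0009 -0.0531 -0.0016] off [-0.0307  0.0003 -0.0052] |v| 0.031111649724509922
```

```bash

python3 -m inch '{"angular":[[0,-0.053,0],[0,-0.053,0],[0,-0.053,0],[0,-0.053,0],[0,-0.053,0],[0,-0.053,0],[0,0,0]],"offset":[[-0.031,0,-0.005],[-0.031,0,-0.005],[-0.031,0,-0.005],[-0.031,0,-0.005],[-0.031,0,-0.005],[-0.031,0,-0.005],[0,0,0]],"hand":[0.05,0.05,0.05,0.05,0.05,0.05,0.05]}'
python3 -c "
from h import *
delta(bar+[0,0,-.019],BX)"
```

```text
time: 2.85
position: [0.4813, 0.1613, 0.3312]
ee_rot: [-0.558, 0.438, -0.429, 0.559]
force: [0.1, -0.4, -0.4]
finger_gap: 0.583
pos [0.4813 0.1613 0.3312] F [ 0.0865 -0.3664 -0.3719] gap 0.5832146965579692 q [ 0.1877  0.2302  1.6911  0.0114  1.2286 -0.0675]
rotvec [ 0.0076  0.0157 -0.0112] off now [0.0135 0.2051 0.0019] off after turn [0.0112 0.2052 0.0006] dworld [ 0.0032 -0.0108 -0.2052]
```

```bash

python3 -m inch '{"angular":[[0.0076,0.0157,-0.0112],[0,0,0],[0,0,0],[0,0,0],[0,0,0],[0,0,0],[0,0,0]],"offset":[[0.0125,0,0.0015],[0,0.04,0],[0,0.04,0],[0,0.04,0],[0,0.035,0],[0,0.025,0],[0,0.02,0]],"hand":[0.05,0.05,0.05,0.05,0.05,0.05,0.05]}'
python3 -c "
from h import *
delta(bar+[0,0,-.019],BX)
p,d=env.read_camera('scene');a=cv2.resize(p[90:230,300:460],None,fx=4,fy=4,interpolation=2);cv2.imwrite('pics/g1.png',a[...,::-1])"
```

```text
time: 3.72
position: [0.4912, 0.1389, 0.1261]
ee_rot: [-0.551, 0.439, -0.445, 0.553]
force: [0.4, 0.1, -0.6]
finger_gap: 0.586
pos [0.4912 0.1389 0.1261] F [ 0.3779  0.0943 -0.642 ] gap 0.5860527131301273 q [ 0.1484  0.4722  1.9519 -0.0068  0.711  -0.0665]
rotvec [-0.0062 -0.0155  0.005 ] off now [-0.0128  0.     -0.004 ] off after turn [-0.0128  0.0001 -0.0038] dworld [-0.0067  0.0116 -0.0001]
```

View pics/g1.png

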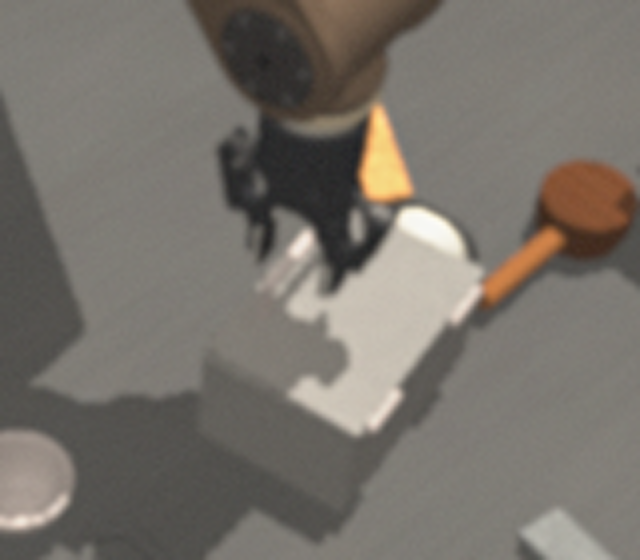

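The fingers straddle the bar, one at (262,240) and one at (335,270), about 13 mm off-centre along it. I'll correct that and close.

```bash

python3 -m inch '{"angular":[[-0.006,-0.0155,0.005],[0,0,0],[0,0,0],[0,0,0],[0,0,0],[0,0,0],[0,0,0],[0,0,0]],"offset":[[-0.0128,0,-0.004],[0,0,0],[0,0,0],[0,0,0],[0,0,0],[0,0,0],[0,0,0],[0,0,0]],"hand":[0.05,0.05,0,0,0,0,0,0]}'
python3 -c "
from h import *
delta(bar+[0,0,-.019],BX)
r=np.hypot(.11,.044);a0=np.arctan2(.044,-.11)-.056
pts=[np.array([r*np.cos(a0-t),r*np.sin(a0-t)]) for t in np.linspace(0,1.62,13)]
for i in range(12):print(i,np.round((pts[i+1]-pts[i])*1000,1))
"
```

```text
time: 4.78
position: [0.4847, 0.1495, 0.1259]
ee_rot: [0.555, -0.438, 0.438, -0.555]
force: [0.4, 0.7, -1.6]
finger_gap: 0.091
pos [0.4847 0.1495 0.1259] F [ 0.3739  0.6796 -1.6029] gap 0.09062257022180545 q [ 0.1689  0.4705  1.956  -0.0002  0.7154 -0.0648]
rotvec [ 0.0003 -0.0018  0.0001] off now [-0.001  -0.0001  0.0001] off after turn [-0.001  -0.0001  0.0001] dworld [-0.0002  0.001   0.0001]
0 [ 7.7 14. ]
1 [ 9.5 12.8]
2 [11.2 11.4]
3 [12.6  9.8]
4 [13.8  8. ]
5 [14.8  6.1]
6 [15.5  4.1]
7 [15.9  1.9]
8 [16.  -0.2]
9 [15.8 -2.4]
10 [15.3 -4.5]
11 [14.6 -6.5]
```

```bash

python3 -m inch '{"angular":[[0,0,0],[0,0,0],[0,0,0],[0,0,0],[0,0,0],[0,0,0],[0,0,0]],"offset":[[0,-0.007,0.004],[0,-0.007,0.004],[0,-0.0065,0.0045],[0,-0.0065,0.005],[0,-0.006,0.0055],[0,-0.0055,0.0055],[0,0,0]],"hand":[0,0,0,0,0,0,0]}'
cat >> h.py <<'E'
def arc(tend,n):
    s=env.read_state();p=s["position"]-np.array([.4847,.1495,.1259])
    r=np.hypot(.11,.044);a0=np.arctan2(.044,-.11)-.056
    c=np.array([r*np.cos(a0),r*np.sin(a0)])+[p@bx,p[2]];a=np.arctan2(c[1],c[0])
    print("opened",.056+a0-a,"radius err mm",1000*(np.hypot(*c)-r),"side",p@by,"F",s["force"],"gap",s["finger_gap"],"t",s["time"])
    pr=c
    for t in np.linspace(.056+a0-a,tend,n+1)[1:]:
        q=r*np.array([np.cos(a0+.056-t),np.sin(a0+.056-t)]);print("y %.4f z %.4f"%(-(q-pr)[1],(q-pr)[0]));pr=q
E
python3 -c "
from h import *
arc(1.7,10)"
```

```text
time: 5.65
position: [0.5121, 0.1561, 0.1663]
ee_rot: [0.557, -0.44, 0.437, -0.553]
force: [-3.4, -1.0, 2.1]
finger_gap: 0.087
opened 0.47141988900546083 radius err mm 1.7492677779792076 side -1.1192393857244154e-05 F [-3.4069 -1.0265  2.0591] gap 0.08744589206088742 t 5.65
y -0.0076 z 0.0127
y -0.0074 z 0.0125
y -0.0058 z 0.0133
y -0.0041 z 0.0139
y -0.0024 z 0.0143
y -0.0006 z 0.0145
y 0.0012 z 0.0145
y 0.0029 z 0.0142
y 0.0047 z 0.0138
y 0.0063 z 0.0131
```

Tracking well, so I'll continue.

```bash

python3 -m inch '{"angular":[[0,0,0],[0,0,0],[0,0,0],[0,0,0],[0,0,0],[0,0,0]],"offset":[[0,-0.008,0.0125],[0,-0.0075,0.0125],[0,-0.006,0.0135],[0,-0.004,0.014],[0,-0.0025,0.0145],[0,0,0]],"hand":[0,0,0,0,0,0]}'
python3 -c "
from h import *
arc(1.72,6)"
```

```text
time: 6.4
position: [0.5748, 0.1711, 0.1984]
ee_rot: [0.559, -0.441, 0.435, -0.551]
force: [1.8, 0.5, -9.5]
finger_gap: 0.09
opened 1.0706600625708729 radius err mm 4.991323705103329 side -3.6800489888734464e-05 F [ 1.7546  0.4758 -9.5013] gap 0.09026867516014266 t 6.4
y 0.0041 z 0.0134
y 0.0005 z 0.0128
y 0.0019 z 0.0127
y 0.0033 z 0.0124
y 0.0046 z 0.0120
y 0.0059 z 0.0114
```

```bash

python3 -m inch '{"angular":[[0,0,0],[0,0,0],[0,0,0],[0,0,0],[0,0,0],[0,0,0],[0,0,0]],"offset":[[0,0.003,0.0125],[0,0.001,0.0125],[0,0.002,0.0125],[0,0.0035,0.0125],[0,0.0045,0.012],[0,0.006,0.0115],[0,0,0]],"hand":[0,0,0,0,0,0,0]}'
python3 -c "
from h import *
arc(1.72,3)
p,d=env.read_camera('scene');a=cv2.resize(p[80:230,300:460],None,fx=4,fy=4,interpolation=2);cv2.imwrite('pics/g2.png',a[...,::-1])"
```

```text
time: 7.28
position: [0.6484, 0.1888, 0.1845]
ee_rot: [0.557, -0.439, 0.437, -0.554]
force: [1.4, 0.0, -3.7]
finger_gap: 0.086
opened 1.7019769201138575 radius err mm 6.17501076939983 side 7.829416840036911e-06 F [ 1.4236  0.0267 -3.7028] gap 0.08553086842169448 t 7.275
y 0.0057 z -0.0024
y 0.0004 z 0.0006
y 0.0004 z 0.0006
```

View pics/g2.png

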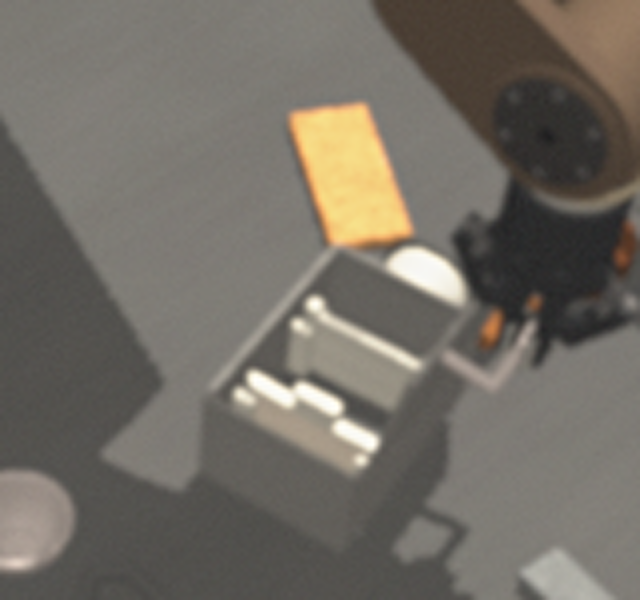

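The flap is open. The plate on the −y side shows a middle tab at (318,398). The +y plate shows a sheet with an end post at (315,303), so it is the blank. I'll release with a small opening and rise.

```bash

python3 -m inch '{"angular":[[0,0,0],[0,0,0],[0,0,0],[0,0,0],[0,0,0],[0,0,0],[0,0,0],[0,0,0],[0,0,0]],"offset":[[0,0,0],[0,0,0],[0,0,0],[0,-0.02,0],[0,-0.03,0],[0,-0.04,0],[0,-0.04,0],[0,-0.04,0],[0,0,0]],"hand":[0.028,0.028,0.028,0.028,0.028,0.028,0.028,0.028,0.028]}'
python3 - <<'E'
from h import *
hinge=np.array([.4847,.1495,0])+.1074*bx; box=hinge-.065*bx; print("box",box)
for n in("scene","top"):
    p,d=env.read_camera(n);P=cloud(n,d);np.savez(n+"1.npz",p=p,d=d)
    Q=(P-box)@np.c_[bx,by,[0,0,1]]
    m=(abs(Q[...,0])<.058)&(abs(Q[...,1])<.085)&(Q[...,2]>.055)&(Q[...,2]<.12)
    for s in(-1,1):
        q=Q[m&(Q[...,1]*s>0)];print(n,s,len(q),end=" ")
        for lo in(.055,.062,.068,.073,.079,.085):
            w=q[(q[:,2]>lo)&(q[:,2]<lo+.007)]
            print("\n  z%.3f n%d"%(lo,len(w)),np.percentile(w,[5,50,95],axis=0).round(4).ravel() if len(w)>3 else "",end="")
        print()
    f=Q[(Q[...,0]>.03)&(Q[...,0]<.14)&(abs(Q[...,1])<.09)&(Q[...,2]>.12)&(Q[...,2]<.21)];print("flap",np.percentile(f,[5,50,95],axis=0).ravel())
a=cv2.resize(np.load("top1.npz")["p"][130:215,190:300],None,fx=5,fy=5,interpolation=2);cv2.imwrite("pics/t1.png",a[...,::-1])
E
```

```text
time: 8.45
position: [0.6478, 0.1889, 0.3611]
ee_rot: [0.556, -0.438, 0.438, -0.554]
force: [0.8, -0.2, -0.7]
finger_gap: 0.326
box [0.5259 0.1594 0.    ]
scene -1 247 
  z0.055 n52 [-0.0546 -0.0523  0.0558 -0.0058 -0.043   0.0589  0.0467 -0.0387  0.0618]
  z0.062 n50 [-0.0552 -0.0517  0.0626 -0.0117 -0.0437  0.0665  0.0464 -0.0345  0.0687]
  z0.068 n82 [-0.0487 -0.046   0.0685 -0.0011 -0.0413  0.0713  0.0478 -0.0343  0.0745]
  z0.073 n31 [-0.0457 -0.0472  0.0732  0.0052 -0.043   0.0745  0.0435 -0.0376  0.0773]
  z0.079 n24 [-0.0121 -0.0461  0.0803  0.0052 -0.0435  0.082   0.0196 -0.0369  0.0851]
  z0.085 n39 [-0.0143 -0.0453  0.0866  0.0027 -0.0406  0.0889  0.0183 -0.0349  0.0916]
scene 1 151 
  z0.055 n42 [-0.0564  0.033   0.0553 -0.024   0.0424  0.0574  0.028   0.0464  0.0617]
  z0.062 n51 [-0.0474  0.0383  0.0624 -0.0052  0.0424  0.0659  0.0323  0.047   0.0686]
  z0.068 n54 [-0.0499  0.0392  0.0685 -0.0074  0.043   0.0708  0.0375  0.0472  0.0739]
  z0.073 n14 [-0.0559  0.0394  0.0736 -0.0475  0.0413  0.0763  0.0245  0.046   0.0794]
  z0.079 n8 [-0.0547  0.0402  0.0792 -0.0491  0.0444  0.0806 -0.0464  0.0478  0.0829]
  z0.085 n0 
flap [ 0.0752 -0.0824  0.1298  0.0928 -0.0082  0.1998  0.1286  0.0646  0.2075]
top -1 208 
  z0.055 n38 [-0.0541 -0.0521  0.0553  0.0462 -0.0428  0.0589  0.0561 -0.0272  0.0617]
  z0.062 n48 [-0.0515 -0.0446  0.0632 -0.0166 -0.0397  0.0663  0.0542 -0.0332  0.0688]
  z0.068 n75 [-0.0463 -0.0443  0.0681 -0.0138 -0.04    0.0708  0.0547 -0.035   0.0734]
  z0.073 n10 [-0.0286 -0.0446  0.0734 -0.0097 -0.0418  0.0751  0.0476 -0.036   0.0788]
  z0.079 n19 [-0.0166 -0.044   0.0801  0.0011 -0.0399  0.0845  0.0171 -0.0357  0.0854]
  z0.085 n39 [-0.0132 -0.0436  0.0852  0.003  -0.039   0.0877  0.019  -0.0344  0.0914]
top 1 0 
  z0.055 n0 
  z0.062 n0 
  z0.068 n0 
  z0.073 n0 
  z0.079 n0 
  z0.085 n0 
flap [ 0.07   -0.0842  0.1257  0.078  -0.0382  0.1725  0.1246  0.0085  0.2058]
```

View pics/t1.png

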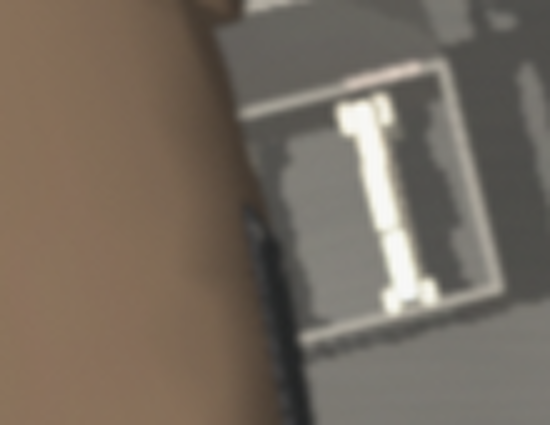

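The tab lies at box (≈0.0025, −0.0405) with its top at 88 mm, so the filter is in the −y slot and both cameras agree. Now I'll turn the jaws 90° and go above it.

```bash
cat >> h.py <<'E'
box=np.array([.5259,.1594,0.]);tab=box+.0025*bx-.0402*by;TY=BX+np.pi/2
E
python3 -c "
from h import *
print(tab);twist([*tab[:2],.33],TY-.01,10)"
```

```text
[0.5377 0.1209 0.    ]
n 10 ang [ 0.0007 -0.1562 -0.0005] off [-0.0053  0.0028 -0.0132] |v| 0.014519526563249056
```

```bash

python3 -m inch '{"angular":[[0,-0.156,0],[0,-0.156,0],[0,-0.156,0],[0,-0.156,0],[0,-0.156,0],[0,-0.156,0],[0,-0.156,0],[0,-0.156,0],[0,-0.156,0],[0,-0.156,0],[0,0,0]],"offset":[[-0.005,0.003,-0.013],[-0.005,0.003,-0.013],[-0.005,0.003,-0.013],[-0.005,0.003,-0.013],[-0.005,0.003,-0.013],[-0.005,0.003,-0.013],[-0.005,0.003,-0.013],[-0.005,0.003,-0.013],[-0.005,0.003,-0.013],[-0.005,0.003,-0.013],[0,0,0]],"hand":[0.045,0.045,0.045,0.045,0.045,0.045,0.045,0.045,0.045,0.045,0.045]}'
python3 -c "
from h import *
delta([*tab[:2],.17],TY)"
```

```text
time: 9.93
position: [0.5345, 0.1163, 0.3114]
ee_rot: [0.701, 0.084, -0.109, -0.7]
force: [0.4, -0.3, 0.2]
finger_gap: 0.524
pos [0.5345 0.1163 0.3114] F [ 0.3962 -0.3354  0.2411] gap 0.5236566592076589 q [ 0.0952  0.3185  1.6189 -0.004   1.2389 -1.7482]
rotvec [-0.0017  0.0384 -0.0349] off now [0.0093 0.1412 0.0032] off after turn [0.0042 0.1414 0.0038] dworld [ 0.0032  0.0046 -0.1414]
```

```bash

python3 -m inch '{"angular":[[-0.0017,0.0384,-0.0349],[0,0,0],[0,0,0],[0,0,0],[0,0,0],[0,0,0],[0,0,0]],"offset":[[0.004,0,0.004],[0,0,0],[0,0.04,0],[0,0.04,0],[0,0.04,0],[0,0.02,0],[0,0,0]],"hand":[0.045,0.045,0.045,0.045,0.045,0.045,0.045]}'
python3 -c "
from h import *
delta([*tab[:2],.061],TY)"
```

```text
time: 10.8
position: [0.5368, 0.1232, 0.165]
ee_rot: [-0.703, -0.076, 0.08, 0.703]
force: [-0.0, -0.5, 0.4]
finger_gap: 0.531
pos [0.5368 0.1232 0.165 ] F [-0.0372 -0.4782  0.4382] gap 0.5306928091939698 q [ 0.1055  0.4675  1.8125  0.0003  0.8674 -1.6864]
rotvec [-0.001  -0.0147 -0.0058] off now [ 0.001   0.104  -0.0025] off after turn [ 0.0004  0.104  -0.0024] dworld [ 0.0009 -0.0023 -0.104 ]
```

```bash

python3 -m inch '{"angular":[[-0.001,-0.0147,-0.0058],[0,0,0],[0,0,0],[0,0,0],[0,0,0],[0,0,0],[0,0,0]],"offset":[[0.0005,0,-0.0025],[0,0,0],[0,0.025,0],[0,0.025,0],[0,0.025,0],[0,0.02,0],[0,0,0]],"hand":[0.045,0.045,0.045,0.045,0.045,0.045,0.045]}'
python3 -c "
from h import *
delta([*tab[:2],.061],TY)"
```

```text
time: 11.68
position: [0.5418, 0.1212, 0.074]
ee_rot: [0.702, 0.087, -0.079, -0.702]
force: [-0.2, -0.2, 0.6]
finger_gap: 0.526
pos [0.5418 0.1212 0.074 ] F [-0.1776 -0.1639  0.5656] gap 0.5264678613070017 q [ 0.1011  0.6004  1.8841 -0.0002  0.6459 -1.7044]
rotvec [ 0.0016 -0.0007  0.0111] off now [-0.0042  0.0129  0.0007] off after turn [-0.0041  0.013   0.0007] dworld [-0.0041 -0.0003 -0.013 ]
```

```bash

python3 -m inch '{"angular":[[0.0016,0,0.0111],[0,0,0],[0,0,0],[0,0,0],[0,0,0],[0,0,0],[0,0,0],[0,0,0],[0,0,0]],"offset":[[-0.004,0.006,0.0005],[0,0.007,0],[0,0,0],[0,0,0],[0,0,0],[0,0,0],[0,0,0],[0,0,0],[0,0,0]],"hand":[0.045,0.045,0.045,0,0,0,0,0,0]}'
python3 -c "
from h import *
delta([*tab[:2],.061],TY)
p,d=env.read_camera('scene');a=cv2.resize(p[80:230,300:460],None,fx=4,fy=4,interpolation=2);cv2.imwrite('pics/g3.png',a[...,::-1])"
```

```text
time: 12.8
position: [0.539, 0.1209, 0.0632]
ee_rot: [-0.702, -0.084, 0.081, 0.702]
force: [-0.1, -0.2, -0.4]
finger_gap: 0.102
pos [0.539  0.1209 0.0632] F [-0.0816 -0.1904 -0.4165] gap 0.10176661006605603 q [ 0.1011  0.6167  1.8925  0.0001  0.6285 -1.7045]
rotvec [ 0.0004 -0.0009  0.0038] off now [-0.0013  0.0022  0.0003] off after turn [-0.0013  0.0022  0.0003] dworld [-0.0013 -0.0001 -0.0022]
```

View pics/g3.png

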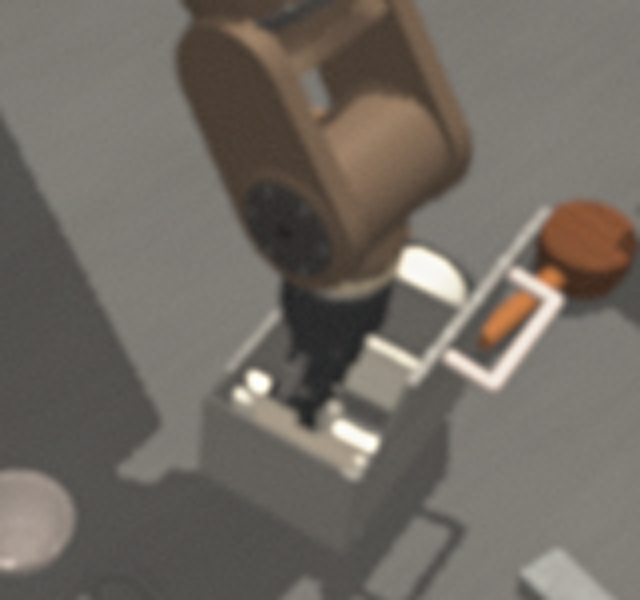

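The fingers hold the tab at about (318,400), with a gap of 0.10 matching its 10 mm, and the flap stands open. I'll lift straight up.

```bash

python3 -m inch '{"angular":[[0,0,0],[0,0,0],[0,0,0],[0,0,0],[0,0,0],[0,0,0],[0,0,0],[0,0,0],[0,0,0],[0,0,0],[0,0,0],[0,0,0]],"offset":[[0,-0.008,0],[0,-0.013,0],[0,-0.015,0],[0,-0.015,0],[0,-0.015,0],[0,-0.015,0],[0,-0.015,0],[0,-0.015,0],[0,-0.015,0],[0,-0.015,0],[0,0,0],[0,0,0]],"hand":[0,0,0,0,0,0,0,0,0,0,0,0]}'
python3 -c "
from h import *
off=.0005 # grasp
T=lamp+.08*ln;print('target mid',T)
twist([*T[:2],.205],LN,12);delta([*T[:2],.205],LN)
for n in('scene','top'):
    p,d=env.read_camera(n);np.savez(n+'2.npz',p=p,d=d)
    Q=(cloud(n,d)-box)@np.c_[bx,by,[0,0,1]];m=(abs(Q[...,0])<.07)&(Q[...,1]<0)&(Q[...,1]>-.07)&(Q[...,2]>.1)&(Q[...,2]<.195)
    q=Q[m];print(n,len(q),np.percentile(q,[1,50,99],axis=0))
"
```

```text
time: 14.35
position: [0.5381, 0.1208, 0.2151]
ee_rot: [0.702, 0.084, -0.081, -0.702]
force: [-0.3, 0.8, -3.1]
finger_gap: 0.106
target mid [ 0.5859 -0.1779  0.13  ]
n 12 ang [-0.0001  0.0488  0.0004] off [ 0.0049  0.0009 -0.0251] |v| 0.025583963379634436
pos [0.5381 0.1208 0.2151] F [-0.2817  0.781  -3.0741] gap 0.10595315575508721 q [ 0.101   0.4032  1.7629  0.      0.971  -1.7045]
rotvec [-0.0007  0.5855  0.0045] off now [-0.023   0.0102 -0.3016] off after turn [ 0.1476  0.0101 -0.2641] dworld [ 0.0478 -0.2987 -0.0101]
scene 348 [[-0.0529 -0.0474  0.1572]
 [ 0.0023 -0.0434  0.1757]
 [ 0.0559 -0.0389  0.1946]]Traceback (most recent call last):
  File "<string>", line 9, in <module>
    q=Q[m];print(n,len(q),np.percentile(q,[1,50,99],axis=0))
                          ~~~~~~~~~~~~~^^^^^^^^^^^^^^^^^^^^
    return _quantile_unchecked(
        a, q, axis, out, overwrite_input, method, keepdims, weights)
    return _ureduce(a,
                    func=_quantile_ureduce_func,
    ...<5 lines>...
                    overwrite_input=overwrite_input,
                    method=method)
    r = func(a, **kwargs)
    result = _quantile(arr,
                       quantiles=q,
    ...<2 lines>...
                       out=out,
                       weights=wgt)
    slices_having_nans = np.isnan(arr[-1, ...])
                                  ~~~^^^^^^^^^
IndexError: index -1 is out of bounds for axis 0 with size 0
```

The plate is up: its lower edge is about 157 mm high and the force shows its weight. I'll carry it to the lamp.

```bash

python3 -m inch '{"angular":[[0,0.049,0],[0,0.049,0],[0,0.049,0],[0,0.049,0],[0,0.049,0],[0,0.049,0],[0,0.049,0],[0,0.049,0],[0,0.049,0],[0,0.049,0],[0,0,0],[0,0,0]],"offset":[[0.005,0,-0.015],[0.005,0,-0.025],[0.005,0,-0.025],[0.005,0,-0.025],[0.005,0,-0.025],[0.005,0,-0.025],[0.005,0,-0.025],[0.005,0,-0.025],[0.005,0,-0.025],[0.005,0,-0.015],[0,0,0],[0,0,0]],"hand":[0,0,0,0,0,0,0,0,0,0,0,0]}'
python3 -c "
from h import *
T=lamp+.08*ln
delta([*T[:2],.1556],LN)
twist([*T[:2],.1556],LN,8)"
```

```text
time: 15.95
position: [0.591, -0.123, 0.2097]
ee_rot: [-0.699, 0.105, -0.103, 0.699]
force: [-0.1, -0.4, -3.9]
finger_gap: 0.105
pos [ 0.591  -0.123   0.2097] F [-0.0656 -0.4227 -3.9148] gap 0.10492502898392296 q [-0.3144  0.4833  1.637  -0.0003  1.0238 -1.59  ]
rotvec [ 0.0003  0.0558 -0.0024] off now [ 0.0112  0.0541 -0.054 ] off after turn [ 0.0141  0.0541 -0.0533] dworld [-0.0051 -0.0549 -0.0541]
n 8 ang [ 0.      0.007  -0.0003] off [ 0.0016  0.0068 -0.0067] |v| 0.009658306165266332
```

```bash

python3 -m inch '{"angular":[[0,0.007,0],[0,0.007,0],[0,0.007,0],[0,0.007,0],[0,0.007,0],[0,0.007,0],[0,0.007,0],[0,0.007,0],[0,0,0],[0,0,0]],"offset":[[0.0015,0.007,-0.0065],[0.0015,0.007,-0.0065],[0.0015,0.007,-0.0065],[0.0015,0.007,-0.0065],[0.0015,0.007,-0.0065],[0.0015,0.007,-0.0065],[0.0015,0.007,-0.0065],[0.0015,0.005,-0.0065],[0,0,0],[0,0,0]],"hand":[0,0,0,0,0,0,0,0,0,0]}'
python3 - <<'E'
from h import *
T=lamp+.08*ln
delta([*T[:2],.1556],LN)
lx=np.array([ln[1],-ln[0],0]);M=np.c_[lx,ln,[0,0,1]]
o=[]
for n in('scene','top'):
    p,d=env.read_camera(n);np.savez(n+'3.npz',p=p,d=d)
    Q=(cloud(n,d)-lamp)@M
    q=Q[(abs(Q[...,0])<.075)&(Q[...,1]<.11)&(Q[...,1]>.05)&(Q[...,2]>-.05)&(Q[...,2]<.03)]
    if len(q)>20:
        print(n,len(q),np.percentile(q,[1,50,99],axis=0).ravel());print('face slope dy/dx,dy/dz',np.linalg.lstsq(np.c_[q[:,0],q[:,2],np.ones(len(q))],q[:,1],rcond=None)[0])
    q=Q[(abs(Q[...,0])<.09)&(abs(Q[...,1])<.04)&(Q[...,2]>.045)&(Q[...,2]<.07)]
    if len(q)>20:print(n,'lamp top',np.percentile(q,[1,50,99],axis=0).ravel())
a=cv2.resize(np.load('scene3.npz')['p'][130:310,220:440],None,fx=3,fy=3,interpolation=2);cv2.imwrite('pics/l1.png',a[...,::-1])
E
```

```text
time: 17.2
position: [0.5855, -0.1784, 0.1514]
ee_rot: [-0.696, 0.125, -0.123, 0.696]
force: [-0.3, -0.2, -2.6]
finger_gap: 0.098
pos [ 0.5855 -0.1784  0.1514] F [-0.2589 -0.1827 -2.5858] gap 0.09818398855381438 q [-0.4034  0.5608  1.6734 -0.0004  0.9106 -1.6213]
rotvec [ 0.0002 -0.0019 -0.0032] off now [ 0.0002 -0.0042  0.0006] off after turn [ 0.0002 -0.0042  0.0006] dworld [0.0004 0.0005 0.0042]
scene 173 [-0.0215  0.0696 -0.0363  0.0331  0.0756  0.002   0.0541  0.0846  0.0299]
face slope dy/dx,dy/dz [0.05   0.0293 0.0755]
scene lamp top [-0.0724 -0.025   0.0469  0.0079 -0.0134  0.0603  0.0746 -0.0004  0.0642]
top lamp top [-0.0749 -0.0243  0.0526 -0.0099 -0.017   0.0596  0.0725 -0.0063  0.0658]
```

View pics/l1.png

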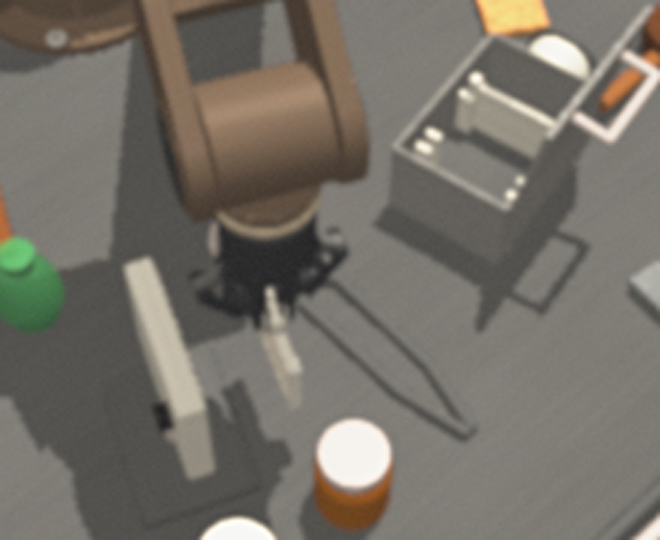

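The plate hangs parallel to the panel and centred: its near face is at 75.5 mm, so its centre is at 80 mm. The vase, jar and bowl are untouched and the flap is open. Before handing in I'll check which side is lit, and correct the height by 4 mm.

```bash

python3 -m inch '{"angular":[[0,0,0],[0,0,0],[0,0,0],[0,0,0]],"offset":[[0,-0.004,0],[0,0,0],[0,0,0],[0,0,0]],"hand":[0,0,0,0]}'
python3 - <<'E'
from h import *
T=lamp+.08*ln;delta([*T[:2],.1556],LN)
lx=np.array([ln[1],-ln[0],0]);M=np.c_[lx,ln,[0,0,1]]
for n in('top0','scene0','scene3'):
    z=np.load(n+'.npz');Q=(cloud(n[:-1],z['d'])-lamp)@M
    for nm,lo,hi in(('+y face',-.004,.004),('-y face',-.028,-.020)):
        m=(abs(Q[...,0])<.068)&(Q[...,1]>lo)&(Q[...,1]<hi)&(Q[...,2]>-.05)&(Q[...,2]<.05)
        print(n,nm,m.sum(),np.median(z['p'][m],axis=0) if m.any() else '')
    m=(abs(Q[...,0])<.06)&(Q[...,2]>-.128)&(Q[...,2]<-.075)&(Q[...,1]<.02)&(Q[...,1]>-.06)&(Q[...,2]>-.11)
    print(n,'post',m.sum(),np.percentile(Q[m],[5,50,95],axis=0).ravel() if m.any() else '')
    m=(abs(Q[...,0])<.09)&(abs(Q[...,1])<.13)&(Q[...,2]<-.115)&(Q[...,2]>-.123)
    print(n,'foot',m.sum(),np.percentile(Q[m],[5,50,95],axis=0).ravel() if m.any() else '')
o=np.hstack([cv2.resize(np.load('top0.npz')['p'][118:200,375:445],None,fx=5,fy=5),cv2.resize(np.load('scene0.npz')['p'][205:287,250:320],None,fx=5,fy=5)])
cv2.imwrite('pics/lit.png',o[...,::-1])
E
```

```text
time: 17.8
position: [0.5858, -0.1778, 0.1564]
ee_rot: [-0.696, 0.124, -0.123, 0.696]
force: [0.1, -0.2, -3.9]
finger_gap: 0.103
pos [ 0.5858 -0.1778  0.1564] F [ 0.072  -0.1566 -3.8501] gap 0.10253265238368782 q [-0.4024  0.5545  1.6694 -0.0004  0.9198 -1.6212]
rotvec [ 0.0002 -0.001  -0.0021] off now [ 0.0001  0.0008 -0.    ] off after turn [ 0.0001  0.0008 -0.    ] dworld [ 0.0001 -0.0001 -0.0008]
top0 +y face 187 [186. 175. 154.]
top0 -y face 0 
top0 post 3 [-0.0129 -0.0548 -0.1087  0.0048 -0.0514 -0.1086  0.0249 -0.0072 -0.108 ]
top0 foot 1105 [-0.0711 -0.0677 -0.1224 -0.0053  0.0037 -0.1186  0.0678  0.0379 -0.1155]
scene0 +y face 2 [245.  241.5 227.5]
scene0 -y face 117 [138. 132. 122.]
scene0 post 5 [ 0.0027 -0.0272 -0.1092  0.0045 -0.0262 -0.1043  0.0064 -0.024  -0.0962]
scene0 foot 1314 [-0.0655 -0.0675 -0.1213  0.0173 -0.0305 -0.1177  0.0716  0.0348 -0.1154]
scene3 +y face 0 
scene3 -y face 117 [134. 128. 117.]
scene3 post 6 [ 0.0037 -0.0266 -0.1087  0.006  -0.0246 -0.1047  0.0069 -0.0227 -0.0953]
scene3 foot 1292 [-0.065  -0.0675 -0.121   0.0174 -0.0305 -0.1177  0.0713  0.0347 -0.1154]
```

View pics/lit.png

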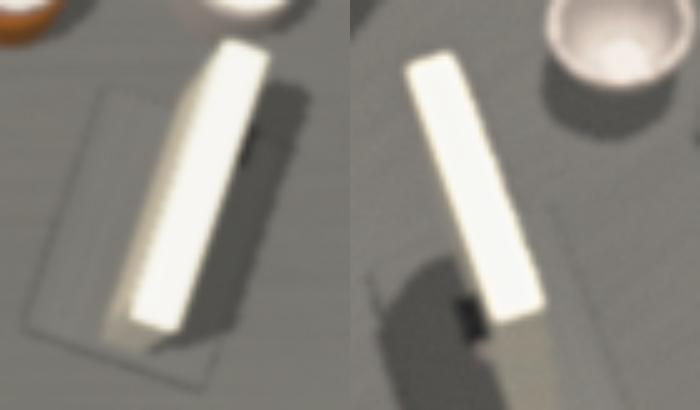

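```bash
python3 - <<'E'
from h import *
lx=np.array([ln[1],-ln[0],0]);M=np.c_[lx,ln,[0,0,1]]
for n in('top0','scene0'):
    z=np.load(n+'.npz');P=cloud(n[:-1],z['d']);Q=(P-lamp)@M;p=z['p'].astype(int)
    dark=(p.max(2)<45)&(abs(Q[...,0])<.09)&(abs(Q[...,1])<.1)&(Q[...,2]>-.125)
    print(n,'dark',dark.sum(),np.percentile(Q[dark],[5,50,95],axis=0).ravel() if dark.any() else '')
    for nm,m in dict(plusface=(abs(Q[...,0])<.06)&(abs(Q[...,1])<.005)&(abs(Q[...,2])<.045),minus=(abs(Q[...,0])<.06)&(Q[...,1]<-.018)&(Q[...,1]>-.03)&(abs(Q[...,2])<.045),
      endx=(Q[...,0]>.072)&(Q[...,0]<.079)&(Q[...,1]>-.02)&(Q[...,1]<-.004)&(abs(Q[...,2])<.05),endmx=(Q[...,0]<-.072)&(Q[...,0]>-.079)&(Q[...,1]>-.02)&(Q[...,1]<-.004)&(abs(Q[...,2])<.05),
      top=(abs(Q[...,0])<.07)&(Q[...,1]>-.02)&(Q[...,1]<-.004)&(Q[...,2]>.055)).items():
        if m.sum()>3:c=np.median(p[m],axis=0);print(' ',nm,m.sum(),c,'R/B %.2f'%(c[0]/c[2]),np.percentile(p[m][:,0],[10,90]))
z=np.load('top0.npz');print('box flap',np.median(z['p'][160:175,240:265].reshape(-1,3),axis=0))
E
```

```text
top0 dark 0 
  plusface 139 [186. 175. 154.] R/B 1.21 [163. 199.]
  endmx 34 [148. 143. 130.] R/B 1.14 [141.6 151.7]
  top 342 [247. 246. 242.] R/B 1.02 [246. 247.]
scene0 dark 15 [ 0.0378 -0.0332  0.0027  0.0457 -0.0311  0.0118  0.0496 -0.029   0.0137]
  minus 104 [137. 132. 122.] R/B 1.12 [ 69.3 169. ]
  endx 118 [145. 140. 127.] R/B 1.14 [144. 147.]
  top 330 [247. 247. 244.] R/B 1.01 [247. 248.]
box flap [192. 186. 174.]
```

The +y face has a warmer, brighter tint than the bare panel ends (R/B 1.21 against 1.14). The black box is fixed to the −y side, about 7 mm behind the panel. So the plate is in front of the lit side. Handing in.

```bash
python3 -m inch '{"angular":[[0,0,0],[0,0,0],[0,0,0],[0,0,0]],"offset":[[0,0,0],[0,0,0],[0,0,0],[0,0,0]],"hand":[0,0,0,0]}'
python3 -c "
from h import *
s=env.read_state();print(s['qd'],s['force']);print(env.sign_off())"
```

```text
time: 18.3
position: [0.5858, -0.1778, 0.1562]
ee_rot: [-0.696, 0.125, -0.123, 0.696]
force: [0.0, -0.8, -2.1]
finger_gap: 0.102
[-0.0017  0.0008  0.0001 -0.0017 -0.      0.0011] [ 0.037  -0.8227 -2.068 ]
the job is handed in; nothing more can be done
None
```

I opened the flap by its bar to about 1.7 rad, let go, and drew the filter plate straight up out of the −y slot. The job was handed in at 18.3 s with the plate held still in the air before the lamp; no verdict was reported.

Last checks:
- **Distance:** the depth image put the plate's near face 75.5 mm from the lit face, so its middle is about 80 mm away. I took that image just before a final 4–5 mm height correction.
- **Position and angle:** the tool was within 1 mm of its target, so the plate should be centred sideways and in height. The measured plate face is parallel to the lamp within about 0.05 rad and upright within about 0.03 rad.
- **Grip:** the finger gap of about 0.10 matches the 10 mm tab, and the arm was at rest. The wrist force, −2 to −4 N, was noisy but consistent with the plate's weight.
- **Surroundings:** the last scene view showed the flap standing open and the blanking plate in its slot. The bystanders in that view looked undisturbed, and I did not re-measure them.

The lit side is inferred, because no camera saw that face squarely. I took it to be the +y side because that side is warmer and brighter, and the black box is on the other side.

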